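# Ready the clockwork display turntable for the live stream

### The job

Get the product display ready for the stream: wind the brass key of the clockwork turntable clockwise until it is nearly at its stop, and stand the toppled sauce bottle upright, cap up, in the middle of the blue platter. Set the bottle down gently by feel, for the platter's height differs each time, and leave the other things on the desk where they are.

Things in the scene. Friction and masses are not known exactly. Their poses are not given: they have to be found in the camera images.
- bottle: Toppled amber sauce bottle, paper label, red cap, 0.28 to 0.56 kg, lying on a flank, axis 28 mm above the desk, cap pointing away from the robot, up to 46 degrees aslant. Square body 56 x 56 mm, 105 mm tall, then a taper to a round neck and cap 32 mm in diameter; 150 mm in all. Origin: centre of its underside (foot); z runs from foot to cap, x and y square to the flanks.
- turntable: Fixed clockwork turntable: black housing 130 (x) by 270 mm (y), top 35 mm above the desk. Origin: centre of its underside, z up. Platter with blue top, 112 mm in diameter, centred at y = +60 mm; winding key at y = -85 mm. The platter does not turn; its height is adjustable: top 46 to 71 mm above the desk, not reported, stiff (holds 90 N).
- platter_axis (a point): Point on the platter's vertical centre line, at the height of the housing's top (35 mm above the desk), under the platter.
- key (a joint): Angle of the winding key in rad: 0 unwound, growing clockwise seen from above, hard stop at 3.0. It stays where it is left; turning it takes 0.15 to 0.25 N m.
- key_grip (a point): Centre of the key's upright brass blade, on its vertical turning axis, 71 mm above the desk. x runs along the blade (60 mm long over its rounded ears, 46 mm solid), y across it (9 mm thick), z up; it turns with the key. The blade spans heights 56 to 86 mm; the housing's top is at 35 mm.
- powerbank: Bystander: flat white power bank 140 x 68 x 16 mm, lying between the task's things. Origin: centre of its underside.
- jar: Bystander: upright glass jar with yellow lid, 68 mm in diameter, 85 mm tall. Origin: centre of its underside.
- mug: Bystander: blue mug, 80 mm in diameter, 92 mm tall. Origin: centre of its underside.
- tubs: Bystander: stack of three clear-lidded food tubs, 112 mm in diameter, 96 mm tall. Origin: centre of its underside.
- phone_stand: Bystander: white phone held across on a stand, 187 mm tall, phone 152 mm wide, base 110 mm in diameter. Origin: centre of its underside.

How it is judged:
By the outcome, as a careful person would: the job done as asked, in the order asked, and still so for the second after the job is handed in, with the robot touching nothing.
It also fails if it takes over 64 s, if anything falls off the work surface, if the arm or the gripper's body presses on something with over 40 N, if the wrist force passes 120 N, or if a joint passes its speed limit or range.

### The arm

A 7-joint arm with a two-finger parallel gripper is mounted at the origin on the work surface. World frame = base frame: x ahead of the robot, y to its left, z up, the work surface at z = 0. Lengths are in m, angles in rad, forces in N, time in s.
With the tool pointing down it reaches from about 0.425 to 0.825 m from the base axis. Payload 3.6 kg.
Tool frame: the origin (TCP) lies at the very end of the fingers, on their centre line; the grasp point (between the pads) lies 19 mm behind it (bot.grasp_offset is the y of the grasp point in the tool frame, in m); y points along the fingers, x is the direction in which the jaws open and shut, and the axes are right-handed (so a half turn about y gives the same grasp; the last joint's range is limited). The gripper opens to 93 mm and grips with 3 to 60 N. Pads are 15 mm wide; open, the fingers measure 128 mm over their backs; the gripper's body (75 mm by 188 mm) begins 65 mm behind the grasp point.
Start: joints at [1.163, 0.615, -0.013, 1.423, 0.008, 1.103, -0.04], TCP at [0.242, -0.603, 0.219] pointing down, gripper open.
Joint ranges: [-3.12, 3.12], [-0.3, 2.06], [-1.34, 1.32], [0.26, 2.42], [-1.36, 4.5], [0.01, 1.98], [-2.84, 2.84]. Speed limits (rad/s): [2.79, 2.79, 3.14, 3.14, 3.14, 3.14, 3.14].

### API

Orientations are given as a 3x3 rotation matrix whose columns are the frame's x, y, z axes.
In Python, from workcell import status, vision, bot gives the robot as it stands.
- The arm moves only by the tool step_arm, never from a script. Its argument "increments" is a list of rows, each a list of 3 entries, a list of its own where there are three numbers: the shift along the tool's x, y, z in mm, then the turn about the tool's y in degrees, then the opening, from 0 (shut) to 1 (fully open). In form: [[[tx, ty, tz], yaw, fingers], ...]. A call has 1 to 10 rows; each row is the pose to reach, as a shift and turn from the pose commanded when the call began, along the tool's axes at that moment; what a row does not reach only later rows make up. A row lasts 1/8 s, in which the tool goes at most 62.5 mm and 10.7 degrees, less where a joint would pass 70% of its speed; a pose out of reach is approached as far as the arm can. A call with a gripper value outside its range is refused whole. The fingers move at their own pace and stop on an object; the grip force is fixed at half the most. Time passes only in rows, so rows that repeat a pose let the fingers close. It gives the time, the measured TCP pose, the force and the opening at its end, in the units of the state.
- status.get_state(): the state, without advancing time (a new reading comes with each control period).
- vision.read_camera(name): name is "scene" or "top" or "wrist"; returns the picture (400x640x3 uint8, red, green, blue); there is no depth.
- vision.get_calibration(name): a dict with "K" (3x3 intrinsics, pixels), "eye" and "orientation" of the camera in the world. Camera axes: x right, y down, z forward; pixel columns grow to the right and rows downward; lengths in m; the calibration is good to about 2 mm. A picture is of the moment at which its call begins: read the wrist's pose just before it. get_calibration takes no time and is no camera call; for the wrist camera it gives the pose at the moment of the call.
- bot.sign_off(): hands the job in, once; it reports no verdict.
The state is a dict: "time_s": time; "q": joint angles; "qvel": joint speeds; "tau": joint torques, N m; "tool_pos": TCP position; "tcp_rot": TCP orientation; "wrist_force": force on the tool from outside, world axes, zero at the start; "moment": the same for the moment, N m; "finger_gap": opening from 0.0 (shut) to 1.0 (fully open).
Only numpy, scipy, OpenCV 4.12 (cv2) and the standard library are available. Lean on these libraries where they do the work, as an engineer would, in place of code of your own. Each camera call takes 0.05 s, during which the arm holds its last target. There are 200 camera calls.

## Working session

There is one attempt and no reset: what is moved stays moved. The work goes in short steps, Python scripts to look and compute and a tool call to move; the robot and the scene stay as the last step left them, time stands still between calls to the robot, and variables do not carry over. Pictures are saved under pics/ and viewed, about 8 in all and at most 12, crops included, and the job is handed in when it is done.

Besides the shell and the picture viewer there is one more tool, called after "Emit:" as name(argument=value, ...) on one line, values as JSON. step_arm: Moves the arm, as the interface text tells. Its arguments: {"type":"object","properties":{"increments":{"type":"array","items":{"type":"array"}}},"required":["increments"]}

```bash
mkdir -p pics; python3 - <<'E'
from workcell import status, vision, bot
import cv2,numpy as np
np.set_printoptions(precision=4,suppress=True)
s=status.get_state();print(s)
for n in("top","scene"):
    im=vision.read_camera(n);cv2.imwrite(f"pics/{n}0.png",im[:,:,::-1]);print(n,vision.get_calibration(n))
print(vision.get_calibration("wrist"),bot.grasp_offset)
E
```

```text
{'time_s': 0.0, 'q': array([ 1.1635,  0.6159, -0.0126,  1.4249,  0.0081,  1.1034, -0.0404]), 'qvel': array([ 0.0004,  0.0012, -0.0001, -0.0016,  0.001 ,  0.0009, -0.0018]), 'tau': array([  0.0002, -45.8926,   0.2092, -16.5742,  -0.0611,   0.0205,
         0.0002]), 'tool_pos': array([ 0.2413, -0.6027,  0.2175]), 'tcp_rot': array([[ 0.3717, -0.001 ,  0.9283],
       [-0.9283,  0.0023,  0.3717],
       [-0.0025, -1.    , -0.0001]]), 'wrist_force': array([-0.2274,  0.6482,  0.2703]), 'moment': array([-0.0053,  0.0393,  0.0083]), 'finger_gap': 1.0020822791180195}
top {'K': array([[437.2244,   0.    , 317.7683],
       [  0.    , 437.2244, 195.7227],
       [  0.    ,   0.    ,   1.    ]]), 'eye': array([0.3598, 0.0035, 1.7058]), 'orientation': array([[ 0.0207, -0.9905,  0.1362],
       [-0.9997, -0.0217, -0.0064],
       [ 0.0093, -0.136 , -0.9907]])}
scene {'K': array([[445.9321,   0.    , 318.2868],
       [  0.    , 445.9321, 192.5312],
       [  0.    ,   0.    ,   1.    ]]), 'eye': array([1.606 , 0.4886, 0.882 ]), 'orientation': array([[-0.4122,  0.5405, -0.7335],
       [ 0.9109,  0.226 , -0.3453],
       [-0.0208, -0.8104, -0.5855]])}
{'K': array([[281.584 ,   0.    , 318.0373],
       [  0.    , 281.584 , 195.3416],
       [  0.    ,   0.    ,   1.    ]]), 'eye': array([ 0.3135, -0.5749,  0.3839]), 'orientation': array([[ 0.3716, -0.8909, -0.2613],
       [-0.9284, -0.3573, -0.1019],
       [-0.0026,  0.2805, -0.9599]])} -0.0188
```

View pics/top0.png

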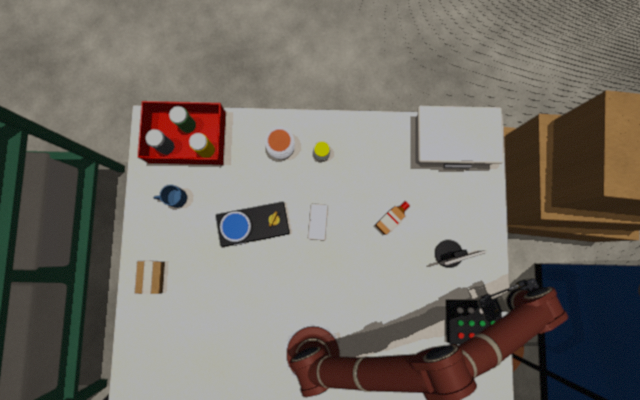

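View pics/scene0.png

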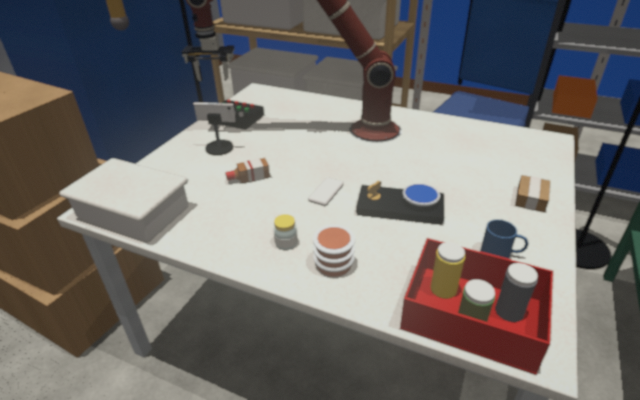

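Top view: the turntable is at (217–290, 205–245) with its platter at (236, 226) and key at (273, 218). The power bank is at (318, 222), and the bottle at (390, 220) with its cap at (405, 206). The scene view agrees: platter (421, 194), key (374, 190), bottle (250, 172).

```bash
cat > h.py <<'E'
from workcell import status, vision, bot
import cv2,numpy as np
np.set_printoptions(precision=4,suppress=True)
def ray(c,p):
    d=c["orientation"]@np.linalg.inv(c["K"])@[p[0],p[1],1]; return c["eye"],d
def onz(c,p,z):
    e,d=ray(c,p); return e+d*(z-e[2])/d[2]
def two(c1,p1,c2,p2):
    e1,d1=ray(c1,p1);e2,d2=ray(c2,p2)
    t=np.linalg.lstsq(np.c_[d1,-d2],e2-e1,rcond=None)[0]
    a,b=e1+d1*t[0],e2+d2*t[1]; return (a+b)/2,np.linalg.norm(a-b)
def blob(im,lo,hi,roi):
    x0,y0,x1,y1=roi; m=cv2.inRange(cv2.cvtColor(im[y0:y1,x0:x1],cv2.COLOR_RGB2HSV),lo,hi)
    n,l,st,ce=cv2.connectedComponentsWithStats(m); i=1+np.argmax(st[1:,4])
    cs=cv2.findContours((l==i).astype('uint8'),0,1)[0]; c=max(cs,key=cv2.contourArea)+[x0,y0]
    return ce[i]+[x0,y0],st[i,4],c
E
python3 - <<'E'
from h import *
T=cv2.imread("pics/top0.png")[:,:,::-1];S=cv2.imread("pics/scene0.png")[:,:,::-1]
ct,cs=vision.get_calibration("top"),vision.get_calibration("scene")
B=((100,120,80),(125,255,255))
pt,a,_=blob(T,*B,(205,195,300,255));ps,b,_=blob(S,*B,(355,170,450,225));print("platter",pt,a,ps,b,two(ct,pt,cs,ps))
Y=((15,120,80),(35,255,255))
kt,a,c=blob(T,*Y,(255,195,300,245));ks,b,_=blob(S,*Y,(355,170,395,205));print("key",kt,a,ks,b,two(ct,kt,cs,ks),onz(ct,kt,.071),cv2.minAreaRect(c))
D=((0,0,0),(180,255,70));_,a,c=blob(T,*D,(205,195,300,255))
r=cv2.minAreaRect(c);print("housing",r,[onz(ct,p,.035)[:2] for p in cv2.boxPoints(r)])
C=((0,200,80),(5,255,255));O=((0,90,60),(25,255,255))
R=(365,190,425,245)
p,a,_=blob(T,*C,R);print("cap",p,a,onz(ct,p,.028))
p,a,c=blob(T,*O,R);r=cv2.minAreaRect(c);print("bottle",p,a,r,[onz(ct,q,.028)[:2] for q in cv2.boxPoints(r)])
cv2.imwrite("pics/crop.png",np.hstack([cv2.resize(T[195:255,205:300],None,fx=5,fy=5),cv2.resize(T[195:255,365:425],None,fx=5,fy=5)])[:,:,::-1])
E
```

```text
platter [234.784 226.028] 500 [421.0644 193.0954] 388 (array([0.4638, 0.3017, 0.066 ]), np.float64(0.001093492822486933))Traceback (most recent call last):
  File "<stdin>", line 7, in <module>
  File "h.py", line 14, in blob
    n,l,st,ce=cv2.connectedComponentsWithStats(m); i=1+np.argmax(st[1:,4])
                                                       ~~~~~~~~~^^^^^^^^^^
    return _wrapfunc(a, 'argmax', axis=axis, out=out, **kwds)
    return bound(*args, **kwds)
ValueError: attempt to get argmax of an empty sequence
```

Brass in the scene view is duller, so I'll loosen its mask there.

```bash
python3 - <<'E'
from h import *
T=cv2.imread("pics/top0.png")[:,:,::-1];S=cv2.imread("pics/scene0.png")[:,:,::-1]
ct,cs=vision.get_calibration("top"),vision.get_calibration("scene")
Y=((12,90,60),(38,255,255))
kt,a,c=blob(T,*Y,(255,195,300,245));print("key",kt,a,onz(ct,kt,.071),cv2.minAreaRect(c))
try: ks,b,_=blob(S,*Y,(355,175,390,205));print(ks,b,two(ct,kt,cs,ks))
except Exception as e: print(e)
D=((0,0,0),(180,255,70));_,a,c=blob(T,*D,(205,195,300,255))
r=cv2.minAreaRect(c);print("housing",r,[onz(ct,p,.035)[:2] for p in cv2.boxPoints(r)])
C=((0,200,80),(5,255,255));O=((0,90,60),(25,255,255))
R=(365,190,425,245)
p,a,_=blob(T,*C,R);print("cap",p,a,onz(ct,p,.028))
p,a,c=blob(T,*O,R);r=cv2.minAreaRect(c);print("bottle",p,a,r,[onz(ct,q,.028)[:2] for q in cv2.boxPoints(r)])
cv2.imwrite("pics/crop.png",np.hstack([cv2.resize(T[195:255,205:300],None,fx=5,fy=5),cv2.resize(T[195:255,365:425],None,fx=5,fy=5)])[:,:,::-1])
E
```

```text
key [273.4825 219.028 ] 143 [0.4929 0.1568 0.071 ] ((273.5, 218.5), (15.0, 11.0), 90.0)
[373.7297 195.9459] 74 (array([0.4955, 0.1605, 0.0365]), np.float64(0.000863310882919605))
housing ((251.9212646484375, 224.08645629882812), (32.604286193847656, 69.41858673095703), 79.2156982421875) [array([0.5081, 0.3852]), array([0.5638, 0.1261]), array([0.4414, 0.099 ]), array([0.3869, 0.3557])]
cap [404.7857 205.2143] 28 [ 0.5608 -0.3448  0.028 ]
bottle [400.3018 209.9882] 169 ((401.2500305175781, 208.75), (14.142135620117188, 16.26345443725586), 45.0) [array([ 0.5429, -0.2894]), array([ 0.5887, -0.3341]), array([ 0.5505, -0.3726]), array([ 0.505 , -0.3279])]
```

View pics/crop.png

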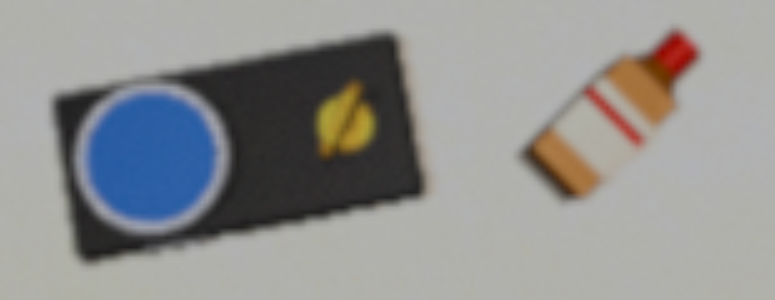

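The crop shows the key blade running from about (276, 211) to (270, 226) in top-view pixels, so its direction is about -22° in the world. The bottle's foot is at lower left and its cap at upper right. The platter and key positions match the known housing geometry to 2–3 mm, and the platter top is at about 66 mm. Now I'll move above the key, going high over the phone.

Emit:
step_arm(increments=[[[0,-50,0],-10,1],[[-28,-50,49],-20,1],[[-56,-50,98],-30,1],[[-84,-50,146],-40,1],[[-112,-50,195],-50,1],[[-140,-50,244],-60,1],[[-168,-50,293],-70,1],[[-196,-50,342],-80,1],[[-230,-50,390],-90,1],[[-285,-50,407],-100,1]])

```text
time_s: 1.35
tool_pos: [0.5153, -0.1853, 0.2678]
tcp_rot: [[0.846, 0.001, -0.533], [0.533, 0.002, 0.846], [0.002, -1.0, 0.001]]
wrist_force: [0.0, 1.0, -0.3]
finger_gap: 0.999
```

```bash
cat >> h.py <<'E'
def go(target,xang=None,s=None):
    """shift in tool axes (mm) and yaw (deg, clockwise +) to reach world target with tool x at angle xang"""
    s=s or status.get_state();R=s["tcp_rot"];d=R.T@(np.array(target)-s["tool_pos"])*1000
    a=np.degrees(np.arctan2(R[1,0],R[0,0]));print("pos",s["tool_pos"],"xang %.1f"%a,"t %.2f"%s["time_s"],"q7 %.2f"%s["q"][6],"F",s["wrist_force"],"M",s["moment"],"gap %.3f"%s["finger_gap"])
    print("shift",d.round(1),"yaw",None if xang is None else round((a-xang+180)%360-180,1))
E
python3 -c "
from h import *
go([.493,.158,.20],68)"
```

```text
pos [ 0.5153 -0.1853  0.2678] xang 32.2 t 1.35 q7 0.62 F [ 0.0299  1.0202 -0.3476] M [ 0.0455 -0.13    0.018 ] gap 0.999
shift [164.   68.4 302.3] yaw -35.8
```

Emit:
step_arm(increments=[[[25,0,45],-9,1],[[50,10,90],-18,1],[[75,20,135],-27,1],[[100,30,180],-36,1],[[125,40,230],-36,1],[[150,50,275],-36,1],[[164,65,302],-36,1],[[164,68,302],-36,1],[[164,68,302],-36,1]])

```text
time_s: 2.48
tool_pos: [0.4937, 0.154, 0.2002]
tcp_rot: [[0.379, -0.001, -0.925], [0.925, -0.002, 0.379], [-0.002, -1.0, 0.0]]
wrist_force: [0.4, -0.2, -0.3]
finger_gap: 1.003
```

```bash
python3 - <<'E'
from h import *
go([.493,.158,.058],68)
c=vision.get_calibration("wrist");im=vision.read_camera("wrist");cv2.imwrite("pics/w1.png",im[:,:,::-1])
Y=((12,90,60),(38,255,255));p,a,ct=blob(im,*Y,(0,0,640,400));print(p,a,onz(c,p,.071),cv2.minAreaRect(ct));np.savez("w1.npz",**c)
E
```

```text
pos [0.4937 0.154  0.2002] xang 67.7 t 2.48 q7 0.44 F [ 0.4385 -0.2498 -0.315 ] M [ 0.031  -0.1744  0.0281] gap 1.003
shift [  3.7 142.2   2.2] yaw -0.3
[323.6014 184.9599] 873 [0.4922 0.1599 0.071 ] ((323.0, 188.5), (53.0, 32.0), 90.0)
```

View pics/w1.png

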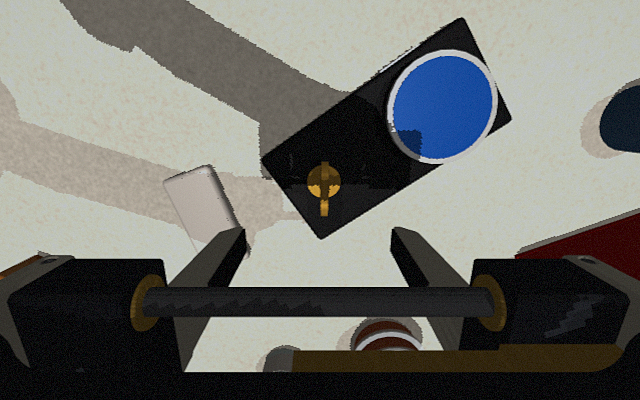

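The wrist view shows the blade upright in the image at column 324, rows 162–215, so the jaws are square across it. It sits 5 mm along tool x. Descending and gripping.

Emit:
step_arm(increments=[[[5,45,3],0,1],[[5,90,3],0,1],[[5,120,3],0,1],[[5,142,3],0,0.6],[[5,142,3],0,0.2],[[5,142,3],0,0],[[5,142,3],0,0],[[5,142,3],0,0],[[5,142,3],0,0]])

```text
time_s: 3.65
tool_pos: [0.4929, 0.1614, 0.0591]
tcp_rot: [[0.378, 0.001, -0.926], [0.926, 0.0, 0.378], [0.0, -1.0, -0.001]]
wrist_force: [-0.7, 0.2, 1.0]
finger_gap: 0.404
```

```bash
python3 -c "
from h import *
go([.4922,.159,.058],68)"
```

```text
pos [0.4929 0.1614 0.0591] xang 67.8 t 3.65 q7 0.26 F [-0.6707  0.195   0.9819] M [ 0.0038 -0.1284 -0.0495] gap 0.404
shift [-2.5  1.1 -0.2] yaw -0.2
```

Emit:
step_arm(increments=[[[-2,0,0],0,0],[[-2,0,0],0,0],[[-2,0,0],0,0],[[-2,0,0],0,0],[[-2,0,0],0,0],[[-2,0,0],0,0]])

```text
time_s: 4.4
tool_pos: [0.4928, 0.161, 0.059]
tcp_rot: [[0.377, 0.002, -0.926], [0.926, 0.003, 0.377], [0.003, -1.0, -0.001]]
wrist_force: [3.4, 4.7, -1.4]
finger_gap: 0.091
```

```bash
python3 -c "
from h import *
go([.4922,.159,.058],68)"
```

```text
pos [0.4928 0.161  0.059 ] xang 67.9 t 4.40 q7 0.26 F [ 3.3796  4.6788 -1.3543] M [ 1.0385 -0.6596 -0.092 ] gap 0.091
shift [-2.1  1.  -0.2] yaw -0.1
```

Emit:
step_arm(increments=[[[1.5,0,0],8,0],[[1.5,0,0],17,0],[[1.5,0,0],26,0],[[1.5,0,0],35,0],[[1.5,0,0],44,0],[[1.5,0,0],53,0]])

```text
time_s: 5.15
tool_pos: [0.4953, 0.1633, 0.0591]
tcp_rot: [[0.967, 0.006, -0.253], [0.253, 0.004, 0.967], [0.007, -1.0, 0.003]]
wrist_force: [6.4, 6.0, -7.9]
finger_gap: 0.095
```

```bash
python3 -c "
from h import *
go([.4925,.160,.059],0)"
```

```text
pos [0.4953 0.1633 0.0591] xang 14.7 t 5.15 q7 -0.42 F [ 6.3971  5.9713 -7.9408] M [ 1.0551 -1.3157  0.2129] gap 0.095
shift [-3.6  0.  -2.4] yaw 14.7
```

Emit:
step_arm(increments=[[[2.5,1,1.5],9,0],[[2.5,1,1.5],18,0],[[2.5,1,1.5],27,0],[[2.5,1,1.5],36,0],[[2.5,1,1.5],45,0],[[2.5,1,1.5],54,0],[[2.5,1,1.5],63,0]])

```text
time_s: 6.02
tool_pos: [0.4991, 0.1622, 0.059]
tcp_rot: [[0.663, 0.009, 0.749], [-0.749, 0.0, 0.663], [0.006, -1.0, 0.007]]
wrist_force: [7.3, 0.1, -0.2]
finger_gap: 0.096
```

```bash
python3 -c "
from h import *
go([.4955,.163,.059],-90)"
```

```text
pos [0.4991 0.1622 0.059 ] xang -48.5 t 6.03 q7 -1.19 F [ 7.2818  0.0802 -0.1786] M [-0.0767 -1.3905  0.2462] gap 0.096
shift [-3.  -0.  -2.2] yaw 41.5
```

Emit:
step_arm(increments=[[[0,0,0],9,0],[[0,0,0],18,0],[[0,0,0],27,0],[[0,0,0],36,0],[[0,0,0],42,0],[[0,0,0],42,0]])

```text
time_s: 6.78
tool_pos: [0.4986, 0.1605, 0.0591]
tcp_rot: [[-0.0, 0.008, 1.0], [-1.0, -0.003, -0.0], [0.003, -1.0, 0.008]]
wrist_force: [5.7, -2.6, 2.8]
finger_gap: 0.146
```

```bash
python3 -c "
from h import *
go([.4962,.160,.059],-98)"
```

```text
pos [0.4986 0.1605 0.0591] xang -90.0 t 6.78 q7 -1.68 F [ 5.7225 -2.5795  2.7713] M [-0.6225 -1.161   0.9005] gap 0.146
shift [ 0.5  0.  -2.4] yaw 8.0
```

The moment z rose to 0.9 N m and the jaws were forced apart, so the key is at its stop. I'll turn back until the pads lie flat and the strain is gone.

Emit:
step_arm(increments=[[[0,0,0],-8,0],[[0,0,0],-14,0],[[0,0,0],-18,0],[[0,0,0],-18,0]])

```text
time_s: 7.28
tool_pos: [0.4976, 0.1601, 0.059]
tcp_rot: [[0.304, 0.005, 0.953], [-0.953, -0.002, 0.304], [0.004, -1.0, 0.004]]
wrist_force: [4.5, -3.3, 5.2]
finger_gap: 0.098
```

```bash
python3 -c "
from h import *
go([.4962,.160,.059],-98)"
```

```text
pos [0.4976 0.1601 0.059 ] xang -72.3 t 7.28 q7 -1.47 F [ 4.5068 -3.2558  5.1589] M [-0.6748 -0.9411  0.21  ] gap 0.098
shift [-0.3  0.  -1.4] yaw 25.7
```

Emit:
step_arm(increments=[[[0,0,0],-4,0],[[0,0,0],-6,0],[[0,0,0],-6,0]])

```text
time_s: 7.65
tool_pos: [0.4975, 0.1602, 0.0591]
tcp_rot: [[0.401, 0.005, 0.916], [-0.916, -0.002, 0.401], [0.004, -1.0, 0.004]]
wrist_force: [3.5, -2.8, 5.1]
finger_gap: 0.098
```

```bash
python3 -c "
from h import *
go([.4962,.160,.059],-98)"
```

```text
pos [0.4975 0.1602 0.0591] xang -66.4 t 7.65 q7 -1.40 F [ 3.4593 -2.7917  5.0615] M [-0.6639 -0.7715  0.0334] gap 0.098
shift [-0.3  0.  -1.2] yaw 31.6
```

Emit:
step_arm(increments=[[[0,0,0],-5,0],[[0,0,0],-9,0],[[0,0,0],-9,0]])

```text
time_s: 8.02
tool_pos: [0.4973, 0.1603, 0.059]
tcp_rot: [[0.54, 0.005, 0.842], [-0.842, -0.002, 0.54], [0.004, -1.0, 0.003]]
wrist_force: [4.2, -2.6, 5.1]
finger_gap: 0.094
```

```bash
python3 -c "
from h import *
go([.4962,.160,.059],-98)"
```

```text
pos [0.4973 0.1603 0.059 ] xang -57.3 t 8.03 q7 -1.29 F [ 4.1797 -2.5767  5.0642] M [-0.6159 -0.7813  0.1392] gap 0.094
shift [-0.3  0.  -1.1] yaw 40.7
```

Emit:
step_arm(increments=[[[0,0,0],-9,0.3],[[0,0,0],-9,0.6],[[0,0,0],-9,1],[[0,0,0],-9,1],[[0,0,0],-9,1],[[0,0,0],-9,1]])

```text
time_s: 8.78
tool_pos: [0.4944, 0.163, 0.0576]
tcp_rot: [[0.667, -0.0, 0.745], [-0.745, -0.0, 0.667], [-0.0, -1.0, -0.0]]
wrist_force: [-0.6, -0.1, -0.0]
finger_gap: 0.69
```

```bash
python3 -c "
from h import *
go([.4962,.160,.2],-68)"
```

```text
pos [0.4944 0.163  0.0576] xang -48.2 t 8.78 q7 -1.18 F [-0.6121 -0.1329 -0.0023] M [ 0.0304 -0.0165 -0.0259] gap 0.690
shift [   3.4 -142.4   -0.7] yaw 19.8
```

That call turned a further -9° while opening, which I had not intended, so I need to look at the key before going on. Lifting and looking.

Emit:
step_arm(increments=[[[0,-30,0],0,1],[[0,-85,0],0,1],[[0,-142,0],0,1],[[0,-142,0],0,1]])

```text
time_s: 9.28
tool_pos: [0.4975, 0.164, 0.2043]
tcp_rot: [[0.667, 0.01, 0.745], [-0.745, 0.004, 0.667], [0.004, -1.0, 0.01]]
wrist_force: [0.8, 0.8, -0.7]
finger_gap: 0.996
```

```bash
python3 - <<'E'
from h import *
go([.4962,.160,.2],-72)
c=vision.get_calibration("wrist");im=vision.read_camera("wrist")
cv2.imwrite("pics/w2.png",cv2.resize(im[60:260,180:460],None,fx=2.8,fy=2.8)[:,:,::-1]);np.savez("w2.npz",**c)
E
```

```text
pos [0.4975 0.164  0.2043] xang -48.2 t 9.28 q7 -1.19 F [ 0.7529  0.8149 -0.7292] M [-0.0186 -0.0589  0.0348] gap 0.996
shift [ 2.1  4.2 -3.7] yaw 23.8
```

View pics/w2.png

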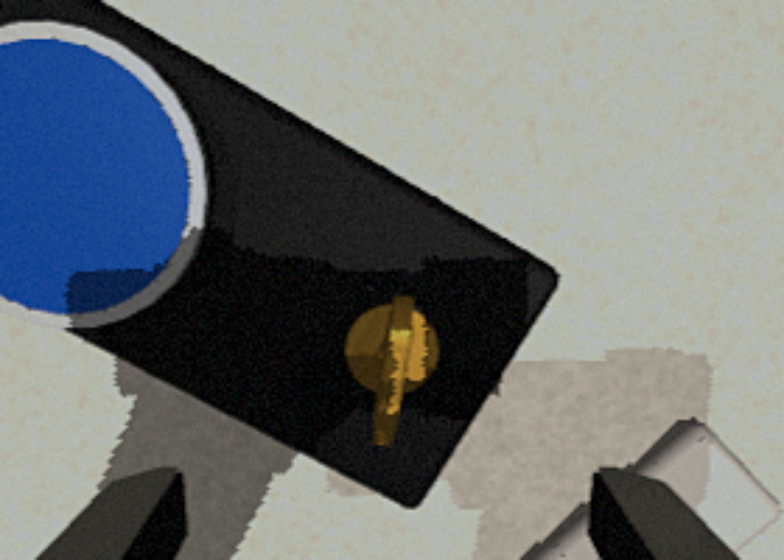

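```bash
python3 - <<'E'
from h import *
def ang(f,a,b,z=.086):
    c=dict(np.load(f)); p,q=onz(c,a,z),onz(c,b,z);d=p-q;print(p,q,np.linalg.norm(d),np.degrees(np.arctan2(d[1],d[0])))
ang("w2.npz",(323.9,165.7),(316.4,218.9))
ang("w1.npz",(324,161),(324,216))
E
```

```text
[0.5219 0.1769 0.086 ] [0.4736 0.1441 0.086 ] 0.05837252110078111 34.152138102210714
[0.4658 0.1707 0.086 ] [0.5202 0.1488 0.086 ] 0.05867091319572234 158.06731654698632
```

The blade is now at 34°. It was at about 18° when against the stop, so the key has come back by about 0.28 rad, which is too far. I'll regrip and wind it forward again.

Emit:
step_arm(increments=[[[2.5,40,-3],8,0.6],[[2.5,90,-3],8,0.6],[[2.5,120,-3],8,0.6],[[2.5,145,-3],8,0.4],[[2.5,145,-3],8,0],[[2.5,145,-3],8,0],[[2.5,145,-3],8,0],[[2.5,145,-3],8,0],[[2.5,145,-3],8,0],[[2.5,145,-3],8,0]])

```text
time_s: 10.58
tool_pos: [0.4948, 0.1586, 0.0554]
tcp_rot: [[0.556, 0.002, 0.831], [-0.831, -0.0, 0.556], [0.001, -1.0, 0.002]]
wrist_force: [0.8, -1.9, 3.0]
finger_gap: 0.106
```

```bash
python3 -c "
from h import *
go([.4970,.160,.058],-66)"
```

```text
pos [0.4948 0.1586 0.0554] xang -56.2 t 10.57 q7 -1.28 F [ 0.7531 -1.8836  3.0456] M [-0.4142 -0.1269 -0.0758] gap 0.106
shift [ 0.1 -2.6  2.6] yaw 9.8
```

Emit:
step_arm(increments=[[[0,-2,0],4,0],[[0,-2,0],8,0],[[0,-2,0],12,0],[[0,-2,0],12,0]])

```text
time_s: 11.08
tool_pos: [0.4946, 0.1589, 0.0557]
tcp_rot: [[0.373, 0.001, 0.928], [-0.928, -0.001, 0.373], [0.001, -1.0, 0.001]]
wrist_force: [5.0, -0.9, -11.0]
finger_gap: 0.107
```

```bash
python3 -c "
from h import *
go([.4970,.160,.058],-66)"
```

```text
pos [0.4946 0.1589 0.0557] xang -68.1 t 11.07 q7 -1.43 F [  4.9762  -0.9418 -11.0303] M [-0.0387 -0.9795  0.1443] gap 0.107
shift [-0.1 -2.3  2.6] yaw -2.1
```

Emit:
step_arm(increments=[[[0,1,0],2,0],[[0,1,0],4,0],[[0,1,0],4,0]])

```text
time_s: 11.45
tool_pos: [0.4946, 0.159, 0.0556]
tcp_rot: [[0.306, 0.001, 0.952], [-0.952, 0.0, 0.306], [0.0, -1.0, 0.001]]
wrist_force: [4.6, 0.5, -9.1]
finger_gap: 0.107
```

```bash
python3 -c "
from h import *
go([.4970,.160,.2],-66)"
```

```text
pos [0.4946 0.159  0.0556] xang -72.2 t 11.45 q7 -1.47 F [ 4.5927  0.5013 -9.0784] M [-0.2009 -1.0601  0.1608] gap 0.107
shift [  -0.2 -144.4    2.8] yaw -6.2
```

Emit:
step_arm(increments=[[[0,0,0],2,0],[[0,0,0],3,0],[[0,0,0],3,0]])

```text
time_s: 11.82
tool_pos: [0.4945, 0.1591, 0.0556]
tcp_rot: [[0.256, 0.001, 0.967], [-0.967, -0.0, 0.256], [0.0, -1.0, 0.001]]
wrist_force: [4.2, -1.1, -9.7]
finger_gap: 0.11
```

```bash
python3 -c "
from h import *
go([.4970,.160,.2],-66)"
```

```text
pos [0.4945 0.1591 0.0556] xang -75.2 t 11.82 q7 -1.51 F [ 4.1997 -1.0773 -9.7078] M [-0.1793 -1.0133  0.2607] gap 0.110
shift [  -0.2 -144.4    2.8] yaw -9.2
```

The moment (0.26 N m) and gap both begin to rise at -75°, so the key is right by its stop. Opening with no turn, then lifting.

Emit:
step_arm(increments=[[[0,0,0],0,0.4],[[0,0,0],0,0.5],[[0,0,0],0,0.6],[[0,0,0],0,0.6],[[0,-30,0],0,1],[[0,-85,0],0,1],[[0,-142,0],0,1],[[0,-142,0],0,1]])

```text
time_s: 12.82
tool_pos: [0.4969, 0.1599, 0.2023]
tcp_rot: [[0.256, 0.01, 0.967], [-0.967, 0.004, 0.256], [-0.001, -1.0, 0.01]]
wrist_force: [0.3, 0.5, -1.2]
finger_gap: 0.925
```

```bash
python3 - <<'E'
from h import *
go([.4962,.160,.2],-72)
c=vision.get_calibration("wrist");im=vision.read_camera("wrist");np.savez("w3.npz",**c)
cv2.imwrite("pics/w3.png",cv2.resize(im[60:260,180:460],None,fx=2.8,fy=2.8)[:,:,::-1])
E
```

```text
pos [0.4969 0.1599 0.2023] xang -75.2 t 12.82 q7 -1.56 F [ 0.3329  0.5151 -1.1828] M [0.0247 0.0323 0.0073] gap 0.925
shift [-0.3  2.3 -0.6] yaw -3.2
```

View pics/w3.png

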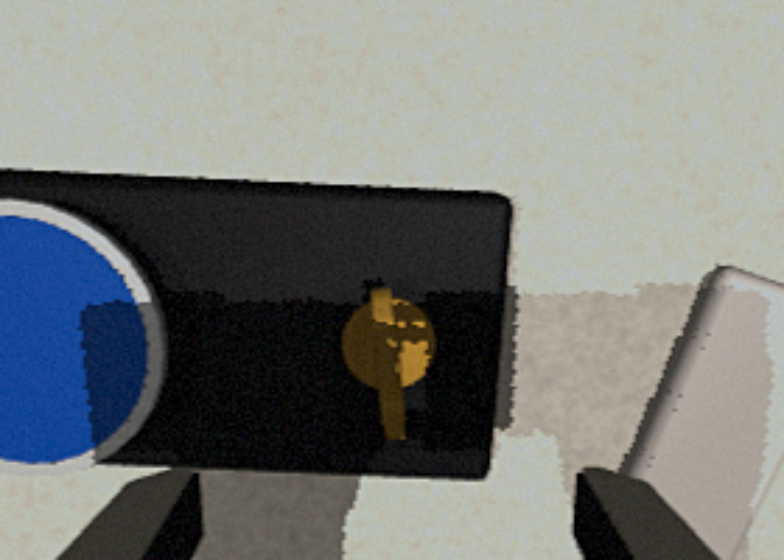

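The blade now runs from (381, 290) to (396, 438) in the crop, about 20.5° in the world. That is roughly 0.05 rad short of the stop, so the key is done. Next, the bottle.

```bash
python3 - <<'E'
from h import *
ct=vision.get_calibration("top")
a=onz(ct,(407.4,202.6),.034);b=onz(ct,(380.4,228.6),.05);d=a-b
print(a,b,np.linalg.norm(d[:2]),np.degrees(np.arctan2(d[1],d[0])))
m=(a+b)/2;go([m[0],m[1],.24],-136)
E
```

```text
[ 0.5704 -0.3537  0.034 ] [ 0.4669 -0.2471  0.05  ] 0.14859492997997054 -45.84720475537019
pos [0.4949 0.1595 0.1997] xang -75.2 t 12.88 q7 -1.56 F [-0.0719 -0.0572  0.0336] M [ 0.0235  0.0464 -0.0157] gap 0.958
shift [450.6 -41.1 -94.4] yaw 60.8
```

Emit:
step_arm(increments=[[[50,-40,-10],6,1],[[100,-40,-20],14,1],[[150,-40,-30],22,1],[[200,-40,-40],30,1],[[250,-40,-50],38,1],[[300,-40,-62],46,1],[[350,-40,-73],54,1],[[400,-40,-84],61,1],[[450,-40,-94],61,1],[[450,-40,-94],61,1]])

```text
time_s: 14.12
tool_pos: [0.5153, -0.3049, 0.2356]
tcp_rot: [[-0.727, -0.005, 0.686], [-0.686, -0.002, -0.727], [0.005, -1.0, -0.002]]
wrist_force: [-0.9, 0.6, 0.4]
finger_gap: 1.001
```

```bash
python3 - <<'E'
from h import *
go([.519,-.3,.24],-136)
c=vision.get_calibration("wrist");im=vision.read_camera("wrist");np.savez("w4.npz",**c)
cv2.imwrite("pics/w4.png",im[:,:,::-1])
E
```

```text
pos [ 0.5153 -0.3049  0.2356] xang -136.7 t 14.12 q7 -1.61 F [-0.8581  0.6312  0.436 ] M [ 0.1484 -0.0005  0.0657] gap 1.001
shift [-6.  -4.5 -1.1] yaw -0.7
```

View pics/w4.png

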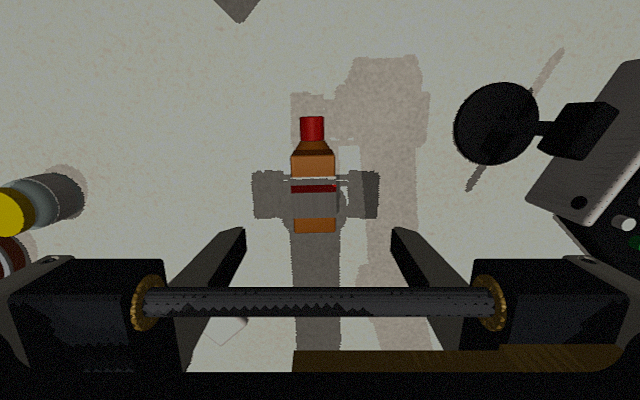

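The wrist view shows the bottle upright in the image: cap at columns 300–324, rows 117–139, and the foot edge at row 232, columns 293–336. I'll grip across the cap, then swing it up in an arc about the foot's edge, with the cap pivoting between the pads.

```bash
python3 - <<'E'
from h import *
c=dict(np.load("w4.npz"))
t=onz(c,(312,117),.036);f=onz(c,(315,232.5),.056);cp=onz(c,(312,128),.028)
d=(t-f)[:2];L=np.linalg.norm(d);u=d/L;print(t,f,L,np.degrees(np.arctan2(u[1],u[0])),"capmid",cp)
for k in((300,324,.028,128),(293.5,336,.05,215)): print("width",np.linalg.norm(onz(c,(k[0],k[3]),k[2])-onz(c,(k[1],k[3]),k[2])))
g=(f[:2]+133*u/1000+t[:2]-17*u/1000)/2;print("grip",g)
go([g[0],g[1],.010],np.degrees(np.arctan2(u[1],u[0]))-90)
E
```

```text
[ 0.5697 -0.3542  0.036 ] [ 0.4657 -0.2489  0.056 ] 0.1479191367578751 -45.35732261187304 capmid [ 0.5604 -0.344   0.028 ]
width 0.031014477720987595
width 0.05649305530012784
grip [ 0.5585 -0.3428]
pos [ 0.5164 -0.3015  0.2355] xang -136.4 t 14.18 q7 -1.61 F [ 0.7404 -0.3734  0.3427] M [ 0.1493 -0.008  -0.0101] gap 0.999
shift [ -2.5 225.3  59.7] yaw -1.1
```

Emit:
step_arm(increments=[[[-2,45,25],-1,0.7],[[-2,95,60],-1,0.7],[[-2,145,60],-1,0.7],[[-2,185,60],-1,0.7],[[-2,210,60],-1,0.7],[[-2,224,60],-1,0.7],[[-2,224,60],-1,0.3],[[-2,224,60],-1,0],[[-2,224,60],-1,0],[[-2,224,60],-1,0]])

```text
time_s: 15.42
tool_pos: [0.5617, -0.3424, 0.0147]
tcp_rot: [[-0.709, 0.001, 0.705], [-0.705, -0.001, -0.709], [-0.0, -1.0, 0.002]]
wrist_force: [-0.4, 0.2, 1.7]
finger_gap: 0.338
```

Emit:
step_arm(increments=[[[0,0,0],0,0],[[0,0,0],0,0],[[0,0,0],0,0]])

```text
time_s: 15.8
tool_pos: [0.5618, -0.3425, 0.0145]
tcp_rot: [[-0.709, 0.002, 0.705], [-0.705, -0.001, -0.709], [-0.0, -1.0, 0.002]]
wrist_force: [0.4, -0.1, 5.6]
finger_gap: 0.34
```

```bash
python3 -c "
from h import *
go([.5585,-.3428,.010],-135.4)"
```

```text
pos [ 0.5618 -0.3425  0.0145] xang -135.2 t 15.80 q7 -1.47 F [ 0.3936 -0.1358  5.5793] M [0.0983 0.0787 0.0292] gap 0.340
shift [ 2.6  4.5 -2.1] yaw 0.2
```

Emit:
step_arm(increments=[[[0,-11,-3],0,0],[[0,-22,-8],0,0],[[0,-33,-13],0,0],[[0,-44,-19],0,0],[[0,-53,-27],0,0],[[0,-63,-34],0,0]])

```text
time_s: 16.55
tool_pos: [0.5367, -0.3171, 0.0772]
tcp_rot: [[-0.709, -0.0, 0.705], [-0.705, 0.001, -0.709], [-0.0, -1.0, -0.001]]
wrist_force: [1.1, 0.3, -3.5]
finger_gap: 0.336
```

```bash
python3 -c "
from h import *
go([.5585,-.3428,.010],-135.4)
cv2.imwrite('pics/s1.png',cv2.resize(vision.read_camera('scene')[110:230,170:330],None,fx=4,fy=4)[:,:,::-1])"
```

```text
pos [ 0.5367 -0.3171  0.0772] xang -135.2 t 16.55 q7 -1.49 F [ 1.0703  0.3388 -3.5333] M [-0.1159 -0.169  -0.0042] gap 0.336
shift [ 2.7 67.2 33.7] yaw 0.2
```

View pics/s1.png

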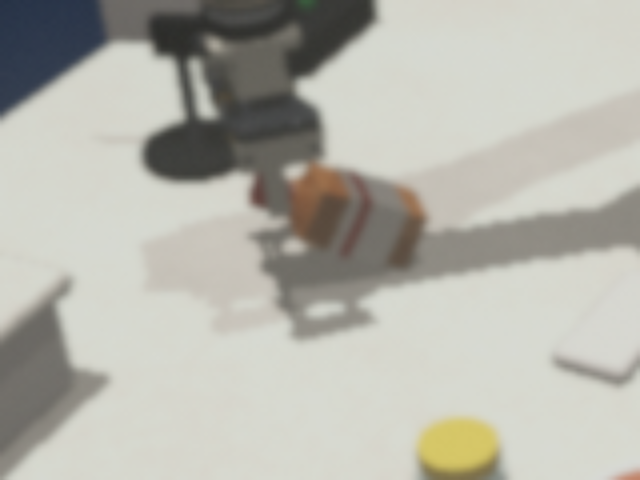

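The bottle (centre about (360, 215) in the crop) has tilted about 30°, with its foot on the desk and its cap pivoting between the pads. Continuing the arc.

Emit:
step_arm(increments=[[[0,-8,-9],0,0],[[0,-16,-18],0,0],[[0,-22,-28],0,0],[[0,-28,-39],0,0],[[0,-33,-50],0,0],[[0,-37,-62],0,0],[[0,-40,-73],0,0],[[0,-42,-85],0,0],[[0,-43,-97],0,0],[[0,-43,-109],0,0]])

```text
time_s: 17.85
tool_pos: [0.4599, -0.2399, 0.1197]
tcp_rot: [[-0.709, 0.0, 0.705], [-0.705, 0.0, -0.709], [-0.0, -1.0, 0.0]]
wrist_force: [0.1, -0.3, -3.2]
finger_gap: 0.338
```

Emit:
step_arm(increments=[[[0,1,-8],0,0],[[0,2,-14],0,0],[[0,3,-20],0,0],[[0,4,-24],0,0],[[0,4,-24],0,0]])

```text
time_s: 18.48
tool_pos: [0.4433, -0.2233, 0.1156]
tcp_rot: [[-0.709, -0.0, 0.705], [-0.705, 0.0, -0.709], [0.0, -1.0, -0.0]]
wrist_force: [0.3, 0.2, -3.0]
finger_gap: 0.34
```

```bash
python3 -c "
from h import *
go([.45,-.23,.11],-135.4)
cv2.imwrite('pics/s2.png',cv2.resize(vision.read_camera('scene')[80:200,190:350],None,fx=4,fy=4)[:,:,::-1])"
```

```text
pos [ 0.4433 -0.2233  0.1156] xang -135.2 t 18.48 q7 -1.54 F [ 0.2687  0.2425 -2.9559] M [-0.0516 -0.1587 -0.0053] gap 0.340
shift [0.  5.6 9.5] yaw 0.2
```

View pics/s2.png

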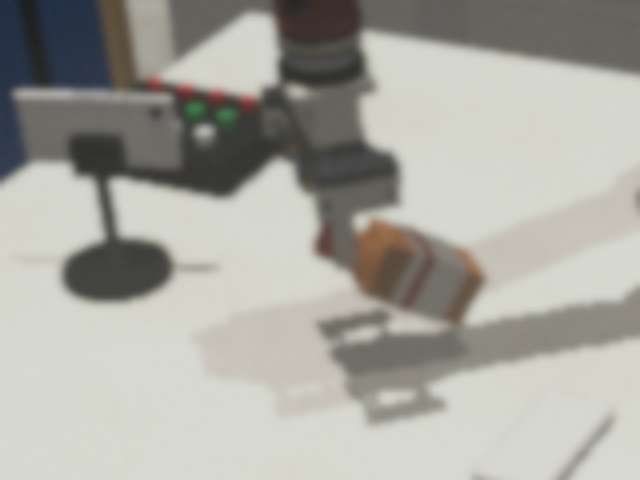

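The scene crop shows the bottle gripped and airborne but still only about 30° tilted: foot near (465, 300), cap at (325, 240). The pads hold it against its small weight (3 N), so the arc lifted it instead of turning it. Sharp upward starts should make the pads slip and let it swing down. I'll try that, then look.

Emit:
step_arm(increments=[[[0,-60,0],0,0],[[0,-60,0],0,0],[[0,-45,0],0,0],[[0,-30,0],0,0],[[0,-15,0],0,0],[[0,0,0],0,0],[[0,-60,0],0,0],[[0,-60,0],0,0],[[0,-60,0],0,0]])

```text
time_s: 19.65
tool_pos: [0.4429, -0.2228, 0.1747]
tcp_rot: [[-0.709, -0.001, 0.705], [-0.705, 0.001, -0.709], [0.0, -1.0, -0.002]]
wrist_force: [0.1, 0.0, -3.0]
finger_gap: 0.341
```

```bash
cat >> h.py <<'E'
def tilt(tag):
    """bottle in scene view: amber blob (body) vs TCP, to judge tilt in the plane of the tool's z and up"""
    s=status.get_state();c=vision.get_calibration("scene");im=vision.read_camera("scene");cv2.imwrite(f"pics/{tag}.png",im[:,:,::-1])
    R,t=c["orientation"],c["eye"]
    pr=lambda X:(lambda v:v[:2]/v[2])(c["K"]@(R.T@(X-t)))
    g=s["tool_pos"]-s["tcp_rot"][:,1]*.019;u=pr(g);x,y=u.astype(int)
    hsv=cv2.cvtColor(im,cv2.COLOR_RGB2HSV);m=cv2.inRange(hsv,(3,90,50),(22,255,255));k=np.zeros_like(m);cv2.circle(k,(x,y),75,255,-1)
    v,w=np.nonzero(m&k);obs=np.array([w.mean(),v.mean()])-u;zz=s["tcp_rot"][:,2]
    print("pivot px",u,"amber offset",obs,len(v))
    for a in(15,30,45,60,75,90):
        r=np.radians(a);print(a,pr(g+.08*(-np.cos(r)*zz-np.sin(r)*np.array([0,0,1])))-u)
E
python3 -c "
from h import *
go([.45,-.23,.11],-135.4);tilt('s3')"
```

```text
pos [ 0.4429 -0.2228  0.1747] xang -135.2 t 19.65 q7 -1.59 F [ 0.0652  0.0461 -3.0446] M [ 0.0386 -0.0825  0.0009] gap 0.341
shift [ 0.  64.7 10.2] yaw 0.2
pivot px [272.4729 123.7702] amber offset [ -6.5724 -19.9874] 221
15 [22.14   1.368]
30 [20.2342  6.7959]
45 [17.0115 11.7212]
60 [12.6869 15.845 ]
75 [ 7.5328 18.918 ]
90 [ 1.8656 20.7498]
```

```bash
python3 - <<'E'
import cv2
im=cv2.imread("pics/s3.png");cv2.imwrite("pics/s3c.png",cv2.resize(im[80:190,200:360],None,fx=4,fy=4))
E
```

```text
(no output)
```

View pics/s3c.png

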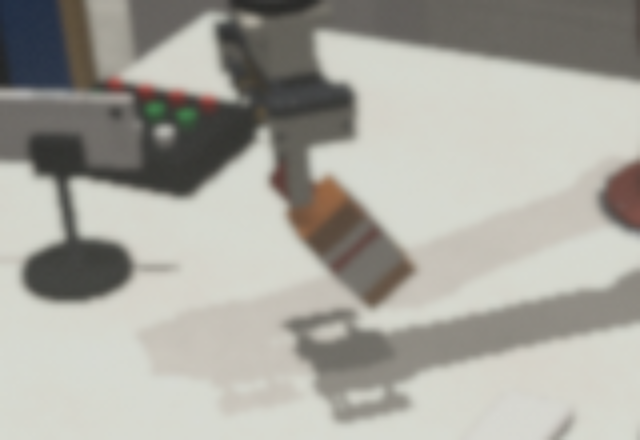

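The crop shows the bottle now at about 54° (cap (280, 180), foot near (395, 285)), so the jerks work. I'll do two more, then press the foot's edge along the desk, where friction will turn it upright from this angle.

Emit:
step_arm(increments=[[[0,15,0],0,0],[[0,30,0],0,0],[[0,45,0],0,0],[[0,-17,0],0,0],[[0,-17,0],0,0],[[0,0,0],0,0],[[0,20,0],0,0],[[0,45,0],0,0],[[0,-17,0],0,0],[[0,-17,0],0,0]])

```text
time_s: 20.95
tool_pos: [0.4455, -0.2253, 0.1941]
tcp_rot: [[-0.71, 0.006, 0.705], [-0.705, -0.004, -0.71], [-0.001, -1.0, 0.006]]
wrist_force: [-0.8, -0.1, -3.3]
finger_gap: 0.337
```

```bash
cat > t.py <<'E'
import sys
from h import *
s=status.get_state();c=vision.get_calibration("scene");im=vision.read_camera("scene");cv2.imwrite(f"pics/{sys.argv[1]}.png",im[:,:,::-1])
R,t=c["orientation"],c["eye"]
pr=lambda X:(lambda v:v[:2]/v[2])(c["K"]@(R.T@(X-t)))
g=s["tool_pos"]-s["tcp_rot"][:,1]*.019;u=pr(g);x,y=u.astype(int)
m=cv2.inRange(cv2.cvtColor(im,cv2.COLOR_RGB2HSV),(3,60,40),(22,255,255));k=np.zeros_like(m);cv2.circle(k,(x,y),60,255,-1);k[:y+8]=0
cs=cv2.findContours(m&k,0,1)[0];pts=np.vstack([q for q in cs if cv2.contourArea(q)>4])
r=cv2.minAreaRect(pts);o=np.array(r[0])-u;print("offset",o,"rect",r)
zz=s["tcp_rot"][:,2];A=np.arange(0,100);P=[pr(g+.08*(-np.cos(a)*zz-np.sin(a)*np.array([0,0,1])))-u for a in np.radians(A)]
e=[abs(np.arctan2(*p)-np.arctan2(*o)) for p in P];print("tilt",A[np.argmin(e)]);go([0,0,0])
E
python3 t.py s4; python3 - <<'E'
E
```

```text
offset [10.8677 18.8521] rect ((281.88458251953125, 137.576904296875), (32.4499626159668, 14.699555397033691), 56.3099365234375)
tilt 68
pos [ 0.444  -0.2238  0.1926] xang -135.2 t 21.00 q7 -1.60 F [-0.6587  0.4322 -3.1961] M [0.0888 0.0015 0.0627] gap 0.343
shift [ 157.4  191.6 -472.1] yaw None
```

Emit:
step_arm(increments=[[[0,20,15],0,0],[[0,40,30],0,0],[[0,58,40],0,0],[[0,66,40],0,0],[[0,70,40],0,0],[[0,73,40],0,0],[[0,73,40],0,0]])

```text
time_s: 21.88
tool_pos: [0.472, -0.2523, 0.1212]
tcp_rot: [[-0.709, 0.002, 0.705], [-0.705, -0.001, -0.709], [-0.001, -1.0, 0.002]]
wrist_force: [-0.3, -0.3, 4.4]
finger_gap: 0.333
```

```bash
python3 t.py s5
```

```text
offset [11.051  18.0913] rect ((273.076904296875, 158.1153564453125), (31.340559005737305, 14.42220401763916), 56.30992889404297)
tilt 68
pos [ 0.4721 -0.2523  0.1212] xang -135.2 t 21.93 q7 -1.51 F [-0.4574  0.5218  5.2483] M [ 0.0965  0.4871 -0.0423] gap 0.341
shift [ 157.  120. -512.] yaw None
```

Foot contact felt (+8 N change). Now dragging toward the foot side.

Emit:
step_arm(increments=[[[0,0,-7],0,0],[[0,0,-14],0,0],[[0,0,-21],0,0],[[0,0,-28],0,0],[[0,0,-35],0,0],[[0,0,-42],0,0],[[0,1,-48],0,0],[[0,2,-52],0,0]])

```text
time_s: 22.92
tool_pos: [0.4402, -0.22, 0.1228]
tcp_rot: [[-0.71, 0.015, 0.704], [-0.704, -0.01, -0.71], [-0.004, -1.0, 0.017]]
wrist_force: [-1.1, -2.0, 24.2]
finger_gap: 0.337
```

```bash
python3 t.py s6
```

```text
offset [ 4.6094 20.1471] rect ((279.4927673339844, 157.28045654296875), (31.015172958374023, 15.594416618347168), 69.67686462402344)
tilt 83
pos [ 0.4397 -0.2196  0.1227] xang -135.2 t 22.98 q7 -1.52 F [-1.1674 -1.0277 22.2904] M [-0.6438  0.0063  0.0414] gap 0.334
shift [ 158.   114.5 -467.4] yaw None
```

Emit:
step_arm(increments=[[[0,0,-6],0,0],[[0,0,-12],0,0],[[0,0,-16],0,0],[[0,0,-20],0,0],[[0,0,-20],0,0]])

```text
time_s: 23.6
tool_pos: [0.4234, -0.2034, 0.1193]
tcp_rot: [[-0.71, 0.007, 0.704], [-0.704, -0.006, -0.71], [-0.001, -1.0, 0.009]]
wrist_force: [0.2, -3.2, 6.7]
finger_gap: 0.334
```

```bash
python3 t.py s7
```

```text
offset [-0.5166 21.6101] rect ((280.9700622558594, 158.34226989746094), (29.469572067260742, 16.982465744018555), 87.39744567871094)
tilt 95
pos [ 0.4233 -0.2035  0.1193] xang -135.2 t 23.65 q7 -1.53 F [ 0.9485 -3.3083  5.7405] M [-0.8921 -0.3738  0.0117] gap 0.338
shift [ 157.3  115.3 -443.6] yaw None
```

The bottle reads upright within the method's error. I'll press lightly so the foot lies flat, release it so it settles, and close again.

Emit:
step_arm(increments=[[[0,2,0],0,0],[[0,2,0],0,0],[[0,0,0],0,0.45],[[0,0,0],0,0.5],[[0,0,0],0,0.5],[[0,0,0],0,0.5]])

```text
time_s: 24.4
tool_pos: [0.4206, -0.2003, 0.1172]
tcp_rot: [[-0.709, -0.001, 0.705], [-0.705, 0.001, -0.709], [0.0, -1.0, -0.001]]
wrist_force: [0.6, -1.0, -0.0]
finger_gap: 0.503
```

```bash
python3 t.py s8; python3 - <<'E'
import cv2,numpy as np
from h import *
c=vision.get_calibration("wrist");im=vision.read_camera("wrist");np.savez("w5.npz",**c)
s=cv2.imread("pics/s8.png")
a=cv2.resize(s[90:200,220:340],(436,400))
cv2.imwrite("pics/w5.png",np.hstack([cv2.resize(im[100:400,180:460],(364,390))[:,:,::-1],a[:390]]))
E
```

```text
offset [-1.6591 21.7424] rect ((280.9927673339844, 158.84124755859375), (28.470603942871094, 16.982465744018555), 87.39744567871094)
tilt 98
pos [ 0.4207 -0.2005  0.1173] xang -135.2 t 24.45 q7 -1.53 F [-0.3193 -0.1596 -0.5332] M [0.086  0.0189 0.0219] gap 0.501
shift [ 157.   117.8 -438.6] yaw None
```

View pics/w5.png

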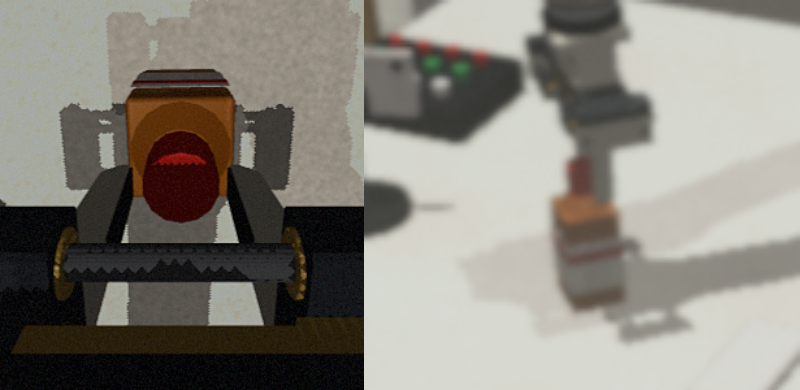

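The bottle stands upright and free. In the left panel the cap top is at about (181, 187) and the shoulders are square to the jaws. In the right panel the body is vertical, with the cap partly beside the finger.

```bash
python3 - <<'E'
from h import *
c=dict(np.load("w5.npz"));p=onz(c,(180+181/1.3,100+187/1.3),.15);print(p)
# shoulder (z .105) left/right/front edges
for q in((128,95),(234,95),(134,195),(230,195)): print(onz(c,(180+q[0]/1.3,100+q[1]/1.3),.105))
for q in((181,290+0),):pass
go([p[0],p[1],.1])
cs=vision.get_calibration("scene")
# foot front bottom in scene crop: right panel scale 436/120
for q in((573-364,308),(623-364,300)):print("foot corner",onz(cs,(220+q[0]/3.633,90+q[1]/3.636),0))
E
```

```text
[ 0.4288 -0.2107  0.15  ]
[ 0.4671 -0.2122  0.105 ]
[ 0.4298 -0.2493  0.105 ]
[ 0.4277 -0.174   0.105 ]
[ 0.391  -0.2104  0.105 ]
pos [ 0.4208 -0.2006  0.1174] xang -135.2 t 24.50 q7 -1.53 F [-0.2634  0.8293  0.4087] M [0.1016 0.0188 0.0452] gap 0.501
shift [ 1.4 17.3 12.9] yaw None
foot corner [ 0.4579 -0.2117  0.    ]
foot corner [ 0.4261 -0.1725  0.    ]
```

Emit:
step_arm(increments=[[[1.5,0,6],0,0.95],[[1.5,0,13],0,0.95],[[1.5,0,13],0,0.95],[[1.5,0,13],0,0.95],[[1.5,15,13],0,0.95],[[1.5,30,13],0,0.95],[[1.5,40,13],0,0.7],[[1.5,40,13],0,0],[[1.5,40,13],0,0],[[1.5,40,13],0,0]])

```text
time_s: 25.75
tool_pos: [0.4296, -0.211, 0.078]
tcp_rot: [[-0.709, 0.001, 0.705], [-0.705, -0.0, -0.709], [-0.001, -1.0, 0.001]]
wrist_force: [-0.0, -0.4, -0.8]
finger_gap: 0.599
```

Emit:
step_arm(increments=[[[0,0,0],0,0],[[0,0,0],0,0],[[0,-20,0],0,0],[[0,-50,0],0,0],[[0,-50,0],0,0]])

```text
time_s: 26.38
tool_pos: [0.4297, -0.2117, 0.1287]
tcp_rot: [[-0.709, 0.003, 0.705], [-0.705, -0.002, -0.709], [-0.001, -1.0, 0.003]]
wrist_force: [0.7, 0.8, -4.2]
finger_gap: 0.602
```

```bash
python3 t.py s9; python3 -c "
from h import *
go([.464,.301,.23],-135)"
```

```text
offset [ 3.7982 19.1894] rect ((282.0758972167969, 153.91033935546875), (15.446460723876953, 13.121186256408691), 85.2363510131836)
tilt 84
pos [ 0.4289 -0.2109  0.1276] xang -135.2 t 26.43 q7 -1.53 F [-0.2985  0.358  -4.3272] M [ 0.1167  0.0036 -0.01  ] gap 0.601
shift [ 155.5  127.4 -452. ] yaw None
pos [ 0.4289 -0.2109  0.1276] xang -135.2 t 26.43 q7 -1.53 F [-0.2985  0.358  -4.3272] M [ 0.1167  0.0036 -0.01  ] gap 0.601
shift [-385.8 -102.5 -338.2] yaw -0.2
```

Bottle held by its flanks (gap 56 mm) and lifted. Carrying it to above the platter, high and with a smooth start and stop.

Emit:
step_arm(increments=[[[-12,-35,-10],0,0],[[-38,-70,-33],-5,0],[[-77,-102,-68],-11,0],[[-120,-102,-105],-17,0],[[-163,-102,-143],-24,0],[[-206,-102,-180],-31,0],[[-249,-102,-218],-38,0],[[-292,-102,-256],-45,0],[[-335,-102,-293],-51,0],[[-364,-102,-319],-57,0]])

```text
time_s: 27.68
tool_pos: [0.4606, 0.2747, 0.2272]
tcp_rot: [[0.212, -0.004, 0.977], [-0.977, -0.001, 0.212], [-0.0, -1.0, -0.004]]
wrist_force: [-0.2, -0.7, -3.9]
finger_gap: 0.597
```

```bash
python3 -c "
from h import *
go([.464,.301,.165],-78)"
```

```text
pos [0.4606 0.2747 0.2272] xang -77.8 t 27.68 q7 -1.80 F [-0.2047 -0.6705 -3.9324] M [-0.0025 -0.05   -0.063 ] gap 0.597
shift [-24.9  62.2   9.1] yaw 0.2
```

Emit:
step_arm(increments=[[[-12,10,5],0,0],[[-25,20,9],0,0],[[-25,40,9],0,0],[[-25,55,9],0,0],[[-25,55,9],0,0]])

```text
time_s: 28.3
tool_pos: [0.4652, 0.2964, 0.173]
tcp_rot: [[0.203, -0.003, 0.979], [-0.979, -0.003, 0.203], [0.002, -1.0, -0.004]]
wrist_force: [-0.0, -0.3, -2.7]
finger_gap: 0.601
```

```bash
python3 -c "
from h import *
im=cv2.imread('pics/w1.png')[:,:,::-1];c=dict(np.load('w1.npz'))
p,a,k=blob(im,(100,120,50),(125,255,255),(360,30,520,180));e=cv2.fitEllipse(cv2.convexHull(k));print(e)
for z in(.06,.066,.072):print(onz(c,e[0],z))
go([.464,.301,.15],-78)"
```

```text
((442.1907958984375, 106.82553100585938), (93.68829345703125, 106.88341522216797), 36.85641860961914)
[0.4639 0.3042 0.06  ]
[0.4631 0.3019 0.066 ]
[0.4622 0.2995 0.072 ]
pos [0.4652 0.2964 0.173 ] xang -78.3 t 28.30 q7 -1.82 F [-0.0456 -0.2941 -2.6655] M [ 0.0815 -0.0001  0.0143] gap 0.601
shift [-4.8 23.  -0.1] yaw -0.3
```

Emit:
step_arm(increments=[[[-5,6,0],0,0],[[-5,12,0],0,0],[[-5,16,0],0,0],[[-5,19,0],0,0],[[-5,19,0],0,0]])

```text
time_s: 28.92
tool_pos: [0.465, 0.3029, 0.1555]
tcp_rot: [[0.205, -0.0, 0.979], [-0.979, -0.0, 0.205], [0.0, -1.0, -0.0]]
wrist_force: [0.8, 0.1, -4.7]
finger_gap: 0.603
```

Emit:
step_arm(increments=[[[0,1,0],0,0],[[0,2,0],0,0],[[0,3,0],0,0],[[0,3,0],0,0]])

```text
time_s: 29.42
tool_pos: [0.465, 0.303, 0.1526]
tcp_rot: [[0.205, -0.0, 0.979], [-0.979, -0.0, 0.205], [-0.0, -1.0, -0.0]]
wrist_force: [-0.3, -0.1, -2.9]
finger_gap: 0.603
```

Emit:
step_arm(increments=[[[0,1,0],0,0],[[0,2,0],0,0],[[0,2,0],0,0]])

```text
time_s: 29.8
tool_pos: [0.465, 0.303, 0.1506]
tcp_rot: [[0.205, -0.0, 0.979], [-0.979, -0.0, 0.205], [0.0, -1.0, -0.0]]
wrist_force: [0.2, 0.3, -3.5]
finger_gap: 0.601
```

```bash
python3 -c "
from h import *
go([.464,.301,.145],-78)"
```

```text
pos [0.465  0.303  0.1506] xang -78.2 t 29.80 q7 -1.82 F [ 0.2131  0.2539 -3.4797] M [0.0567 0.0246 0.0075] gap 0.601
shift [ 1.7  5.6 -1.3] yaw -0.2
```

Emit:
step_arm(increments=[[[1,1,-1],0,0],[[1,2,-1],0,0],[[1,3,-1],0,0],[[1,3,-1],0,0]])

```text
time_s: 30.3
tool_pos: [0.4642, 0.3018, 0.1476]
tcp_rot: [[0.205, -0.0, 0.979], [-0.979, -0.0, 0.205], [0.0, -1.0, -0.0]]
wrist_force: [1.2, 0.6, -3.6]
finger_gap: 0.601
```

Emit:
step_arm(increments=[[[0,1,0],0,0],[[0,2,0],0,0],[[0,2,0],0,0]])

```text
time_s: 30.68
tool_pos: [0.4642, 0.3018, 0.1456]
tcp_rot: [[0.205, -0.0, 0.979], [-0.979, -0.0, 0.205], [0.0, -1.0, -0.0]]
wrist_force: [0.1, 0.3, -3.0]
finger_gap: 0.603
```

Emit:
step_arm(increments=[[[0,1,0],0,0],[[0,2,0],0,0],[[0,2,0],0,0]])

```text
time_s: 31.05
tool_pos: [0.4644, 0.3019, 0.1446]
tcp_rot: [[0.205, 0.001, 0.979], [-0.979, 0.001, 0.205], [-0.0, -1.0, 0.001]]
wrist_force: [-1.9, -1.1, 4.7]
finger_gap: 0.598
```

Emit:
step_arm(increments=[[[0,1,0],0,0],[[0,1.5,0],0,0],[[0,1.5,0],0,0]])

```text
time_s: 31.42
tool_pos: [0.4646, 0.3019, 0.1445]
tcp_rot: [[0.205, 0.001, 0.979], [-0.979, 0.001, 0.205], [-0.001, -1.0, 0.001]]
wrist_force: [-2.9, -1.3, 12.1]
finger_gap: 0.601
```

Contact felt at TCP z = 0.1445, so the platter top is at about 66 mm, as measured. I'll ease back 1.5 mm, open slowly, then lift away.

Emit:
step_arm(increments=[[[0,-1.5,0],0,0],[[0,-1.5,0],0,0],[[0,-1.5,0],0,0.63],[[0,-1.5,0],0,0.68],[[0,-1.5,0],0,0.8],[[0,-1.5,0],0,0.95],[[0,-1.5,0],0,0.95],[[0,-1.5,0],0,0.95]])

```text
time_s: 32.42
tool_pos: [0.4643, 0.3018, 0.1437]
tcp_rot: [[0.205, 0.0, 0.979], [-0.979, 0.0, 0.205], [-0.0, -1.0, 0.0]]
wrist_force: [-0.4, -0.0, 0.7]
finger_gap: 0.949
```

Emit:
step_arm(increments=[[[0,-20,0],0,0.95],[[0,-50,0],0,0.95],[[0,-90,0],0,0.95],[[0,-120,0],0,0.95],[[40,-120,0],0,0.95],[[90,-120,0],0,0.95],[[140,-120,0],0,0.95],[[190,-120,0],0,0.95],[[190,-120,0],0,0.95]])

```text
time_s: 33.55
tool_pos: [0.5041, 0.1102, 0.2642]
tcp_rot: [[0.195, 0.001, 0.981], [-0.981, -0.002, 0.195], [0.003, -1.0, 0.001]]
wrist_force: [-0.1, 0.5, 0.3]
finger_gap: 0.954
```

```bash
python3 - <<'E'
from h import *
go([.464,.301,.145],-78)
T=vision.read_camera("top");S=vision.read_camera("scene")
ct,cs=vision.get_calibration("top"),vision.get_calibration("scene")
p,a,_=blob(T,(170,180,60),(179,255,255),(205,190,270,255)) if 0 else (None,0,0)
m=cv2.inRange(cv2.cvtColor(T,cv2.COLOR_RGB2HSV),(0,190,70),(6,255,255));m[:190]=0;m[255:]=0;m[:,:205]=0;m[:,275:]=0
v,w=np.nonzero(m);q=(w.mean(),v.mean());print("cap px",q,len(v),onz(ct,q,.214))
cv2.imwrite("pics/end.png",np.hstack([cv2.resize(T[160:270,190:340],(400,293)),cv2.resize(S[100:210,310:460],(400,293))])[:,:,::-1])
E
```

```text
pos [0.5041 0.1102 0.2642] xang -78.7 t 33.55 q7 -1.50 F [-0.1244  0.5111  0.2517] M [ 0.0633  0.0138 -0.016 ] gap 0.954
shift [-195.2  118.7   -2.1] yaw -0.7
cap px (np.float64(227.04545454545453), np.float64(224.1060606060606)) 66 [0.4605 0.3009 0.214 ]
```

View pics/end.png

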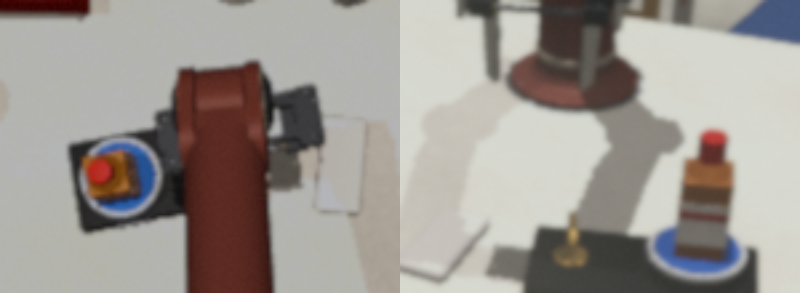

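The left panel shows the bottle on the blue platter with its cap at (98, 172). The right panel shows it upright mid-platter, with the key standing and the power bank in place. The cap centre projects to (0.4605, 0.301), within 4 mm of the platter axis. Handing in.

```bash
python3 -c "
from workcell import bot
print(bot.sign_off())"
```

```text
the job is handed in; nothing more can be done
None
```

The key is wound to just short of its stop and the bottle stands upright, cap up, in the middle of the blue platter. I handed the job in at about 34 s of the 64 s allowed.

- **Key:** I wound it clockwise until I felt the stop, where the moment rose to 0.9 N m. While opening the jaws I turned it back about 0.28 rad by mistake, so I gripped it again and rewound it until the resistance began to rise. In the last close view of the key, its blade was about 0.05 rad short of where I judged the stop to be; that is an estimate, since the joint angle itself isn't reported.
- **Bottle:** The first attempt to swing it up only lifted it, because the pads held it at about 30°. Short upward jerks and then dragging its foot along the desk turned it upright. I regripped it by the flanks and lowered it in 1 mm steps. The platter's top felt to be at about 66 mm, which matched the camera; peak contact was about 16 N.
- **Final checks:** The last pictures show the bottle upright, with its cap within 4 mm of the platter's centre line, and the robot clear of everything. The power bank looks unmoved. I steered clear of the other bystanders but did not measure them again. My scene-view tilt numbers (84–98°) scattered around vertical, so I judged uprightness from the pictures.

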